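# Refit the filter plate of a stone-polishing dust box

### The job

Put the blue filter plate back into the white dust box: tilt it, hook its bare-metal edge under the steel lip of the box, then lower the handle side gently, without letting it fall, until the plate lies flat in the recess, and let go. Leave the solid red cover plate where it is.

Things in the scene. Friction and masses are not known exactly. Their poses are not given: they have to be found in the camera images.
- filter_plate: Loose filter plate, 0.3 kg, 150 (x) x 110 (y) x 6 mm: blue, pale slatted face, 20 mm bare-aluminium strip along its -x edge. Origin: centre of underside; x away from the bare edge, z up. Blue handle bar on top at x = +20, y = 0: 14 mm thick (x), 80 long (y), z 36 to 56 mm, on posts at y = -35, +35, open below. Starts flat on the bench, handle up, left or right of the box.
- tongue (a point): Middle of the bottom of the filter plate's bare-metal edge, the edge to hook (x = -75, y = 0, z = 0 mm in the plate's frame); axes as the plate. Seated, this edge is 12 to 28 mm in under the lip and on the seat ledge; the box's mouth is too short to put the plate in flat.
- dust_box: White box fixed to the bench, 190 x 154 mm, open top. Origin: centre of underside; x from lip side (nearer the robot) to far side, z up. Recess x -83 to +83, y -65 to +65 mm. Grey seat ledge for the plate at z 50, 45 mm wide on the lip side, 25 or more elsewhere, fan below. Wall tops z 70. Steel lip over the -x end, full width: x -95 to -55, z 70 to 75, 20 mm free above the ledge.
- cover_plate: Solid red cover plate with a black handle, same shape and size as the filter plate, not to be used. Origin: centre of its underside; axes as for the filter plate. Lies flat on the bench on the other side of the box.
Mind the look-alikes: they are no part of the job. What is shaped like the filter_plate but brown is not meant.

How it is judged:
By the outcome, as a careful person would: the job done as asked, in the order asked, and still so for the second after the job is handed in, with the robot touching nothing.
It also fails if it takes over 43 s, if anything falls off the work surface, if the arm or the gripper's body presses on something with over 40 N, if the wrist force passes 120 N, or if a joint passes its speed limit or range.

### The arm

A 6-joint arm with a two-finger parallel gripper is mounted at the origin on the work surface. World frame = base frame: x ahead of the robot, y to its left, z up, the work surface at z = 0. Lengths are in m, angles in rad, forces in N, time in s.
With the tool pointing down it reaches from about 0.3 to 0.875 m from the base axis. Payload 6.4 kg.
Tool frame: the origin (TCP) lies midway between the tips of the shut fingers; the grasp point (between the pads) lies 19 mm behind it; y points along the fingers, x is the direction in which the jaws open and shut, and the axes are right-handed (so a half turn about y gives the same grasp; the last joint's range is limited). The gripper opens to 85 mm and grips with 20 to 120 N. Pads are 22 mm wide; open, the fingers measure 114 mm over their backs; the gripper's body (76 mm by 85 mm) begins 54 mm behind the grasp point. The pads swing forward as they close: fully open they stand 13 mm farther back than shut.
Start: joints at [0.935, 0.181, 1.607, -0, 1.354, -0.206], TCP at [0.24, 0.523, 0.231] pointing down, gripper open.
Joint ranges: [-2.99, 2.99], [-0.89, 2.07], [0.3, 2.58], [-1.14, 4.28], [0, 2.63], [-3.12, 3.12]. Speed limits (rad/s): [2.57, 2.57, 3.01, 3.14, 3.14, 3.14].

### API

Orientations are given as a unit quaternion [w, x, y, z].
In Python, from bench import ctrl gives the robot as it stands.
- The arm moves only by the tool step_arm, never from a script. Its argument "commands" is a list of rows, each a list of 7 numbers: the turn, a rotation vector about the tool's x, y, z in units of 6 degrees (1.0 is 6 degrees), then the shift along the tool's x, y, z in units of 30 mm (1.0 is 30 mm), then the opening, from 0 (shut) to 1 (fully open). A call has 1 to 10 rows; each row shifts and turns the commanded pose from where the row before left it, along the tool's axes as they then stand; what a row does not reach is not made up. A row lasts 1/10 s, in which the tool goes at most 50 mm and 8.59 degrees, less where a joint would pass 70% of its speed; a pose out of reach is approached as far as the arm can. A call with a number of a shift or a turn outside -1 to 1 is refused whole. A call with a gripper value outside its range is refused whole. The fingers move at their own pace and stop on an object; the grip force is fixed at half the most. Time passes only in rows, so rows that do not move let the fingers close. It gives the time, the measured TCP pose, the force and the opening at its end, in the units of the state.
- ctrl.get_obs(): the state, without advancing time (a new reading comes with each control period).
- ctrl.camera(name): name is "scene" or "top" or "wrist"; returns (picture, depth): 420x560x3 uint8, blue, green, red; 420x560 float32, m along the optical axis (not along the pixel's ray), 0 where there is no reading.
- ctrl.get_calibration(name): a dict with "intrinsics" (3x3 intrinsics, pixels), "R" (3x3) and "t" (3): a world point X has camera coordinates R X + t. Camera axes: x right, y down, z forward; pixel columns grow to the right and rows downward; lengths in m; the calibration is good to about 2 mm. A picture is of the moment at which its call begins: read the wrist's pose just before it. get_calibration takes no time and is no camera call; for the wrist camera it gives the pose at the moment of the call.
- ctrl.hand_in(): hands the job in, once; it reports no verdict.
Trained networks look in the newest picture that a camera, given by its name, has taken for a name from the list of things; names that differ only in an ending like _2 or _b are one class to them, and where a whole thing is asked for, a point or a joint stands for the part that bears it (a point fixed in the world has none). Each returns a list of dicts, best first, with "p" (0 to 1); they miss things now and then, are a little off and sometimes report something else, mostly with a low value. They report only what shows in the picture. A call takes as long as a camera call. They do not tell look-alikes from the thing itself.
- ctrl.boxes_of(thing, camera): "point" ([x, y, z] in m, in the coordinates of the camera as it stood for that picture, good to about 4 mm: the middle of the surface that is visible of it).
- ctrl.silhouettes(thing, camera): "pixels" (420x560 bool, what is visible of it).
The state is a dict: "time_s": time; "q": joint angles; "dq": joint speeds; "joint_efforts": joint torques, N m; "eef_pos": TCP position; "eef_rot": TCP orientation; "wrist_force": force on the tool from outside, world axes, zero at the start; "torque": the same for the moment, N m; "opening": opening from 0.0 (shut) to 1.0 (fully open).
Only numpy, scipy, OpenCV 4.12 (cv2) and the standard library are available. Lean on these libraries where they do the work, as an engineer would, in place of code of your own. Each camera call takes 0.05 s, during which the arm holds its last target.

## Working session

There is one attempt and no reset: what is moved stays moved. The work goes in short steps, Python scripts to look and compute and a tool call to move; the robot and the scene stay as the last step left them, time stands still between calls to the robot, and variables do not carry over. Pictures are saved under pics/ and viewed, and the job is handed in when it is done.

Besides the shell and the picture viewer there is one more tool, called after "Request:" as name(argument=value, ...) on one line, values as JSON. step_arm: Moves the arm, as the interface text tells. Its arguments: {"type":"object","properties":{"commands":{"type":"array"}},"required":["commands"]}

```bash
ls; mkdir -p pics
python3 - <<'E'
from bench import ctrl
import cv2,numpy as np
o=ctrl.get_obs();print(o)
for n in ["scene","top"]:
    p,d=ctrl.camera(n);cv2.imwrite(f"pics/{n}0.png",p);np.save(f"pics/{n}0.npy",d)
    c=ctrl.get_calibration(n);print(n,c)
    for t in ["filter_plate","cover_plate","dust_box"]:
        for b in ctrl.boxes_of(t,n):
            print(n,t,b['p'],c['R'].T@(np.array(b['point'])-c['t']))
E
```

```text
pics
{'time_s': 0.0, 'q': array([ 9.34705231e-01,  1.81543609e-01,  1.60802077e+00,  1.51924554e-05,
        1.35378831e+00, -2.06339382e-01]), 'dq': array([ 0.000454  ,  0.00039616, -0.00020946,  0.00044691,  0.00258455,
       -0.00126401]), 'joint_efforts': array([-1.34960483e-03, -4.44868362e+01, -3.51344275e+01, -2.96818034e-04,
        8.95504112e-03,  5.60741580e-05]), 'eef_pos': array([0.23923461, 0.52225887, 0.23037654]), 'eef_rot': array([-0.59489816,  0.59533165,  0.38130392, -0.38247056]), 'wrist_force': array([-0.40620467, -0.55591043, -0.57698945]), 'torque': array([0.05031938, 0.01802391, 0.01486282]), 'opening': 0.9985059135308827}
scene {'intrinsics': array([[443.58521089,   0.        , 273.68669861],
       [  0.        , 443.58521089, 202.73392984],
       [  0.        ,   0.        ,   1.        ]]), 'R': array([[ 0.75015292,  0.66108118,  0.01556497],
       [ 0.55451882, -0.61606077, -0.55944437],
       [-0.36024917,  0.4282999 , -0.82872175]]), 't': array([-0.28215652, -0.27935309,  1.23986933])}
scene filter_plate 0.92 [ 0.59727895 -0.46209739  0.00577253]
sc
[... 201 characters left out ...]
0.53314319 0.01744839 0.05029201]
top {'intrinsics': array([[518.73720661,   0.        , 269.16487546],
       [  0.        , 518.73720661, 204.9969764 ],
       [  0.        ,   0.        ,   1.        ]]), 'R': array([[ 0.01387254, -0.99985325, -0.01005155],
       [-0.99439651, -0.01274183, -0.10494388],
       [ 0.1048004 ,  0.01145106, -0.99442735]]), 't': array([-0.09804932,  0.45596014,  1.16710771])}
top filter_plate 0.71 [ 0.28132976 -0.25015935  0.00756877]
top filter_plate 0.66 [ 0.50482736 -0.26333424  0.00492581]
top filter_plate 0.63 [ 0.59627238 -0.46096455  0.00192952]
top cover_plate 0.82 [0.47781261 0.26595725 0.00606194]
top dust_box 0.37 [0.48022049 0.26261428 0.00366264]
```

View pics/scene0.png

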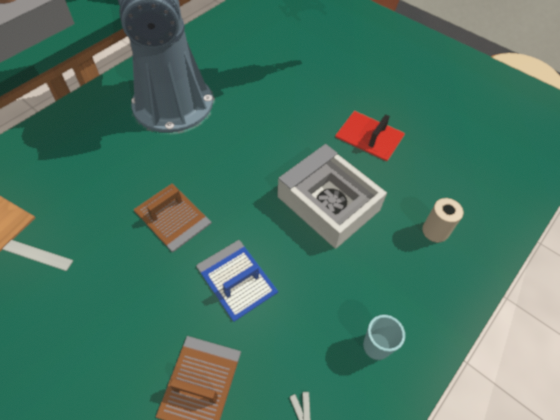

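View pics/top0.png

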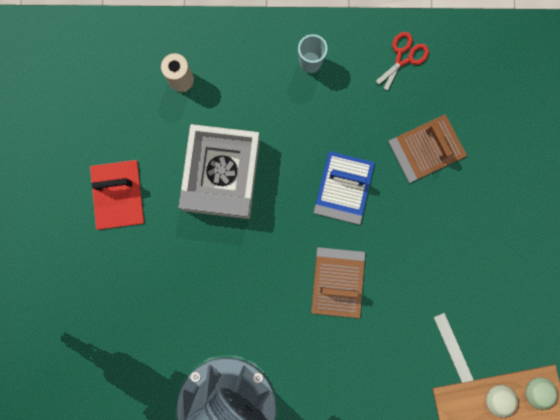

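Candidates for the filter plate are the blue one (top 345,187 / scene 238,281), brown plates (top 339,283 and 428,148) and the red cover (top 117,195). I choose the blue one with pale slats and check it in a close crop, then measure the poses.

```bash
cat > h.py <<'E'
import numpy as np,cv2
from scipy.spatial.transform import Rotation as R
from bench import ctrl
def bp(d,c,mask):
    v,u=np.nonzero(mask&(d>0));z=d[v,u];K=c['intrinsics']
    P=np.c_[(u-K[0,2])/K[0,0]*z,(v-K[1,2])/K[1,1]*z,z]
    return (P-c['t'])@c['R'],v,u
def proj(X,c):
    P=np.atleast_2d(X)@c['R'].T+c['t'];K=c['intrinsics'];return (P[:,:2]/P[:,2:])*K[0,0]+K[:2,2]
E
python3 - <<'E'
from h import *
for n in ["scene","top"]:
    p=cv2.imread(f"pics/{n}0.png");d=np.load(f"pics/{n}0.npy");c=ctrl.get_calibration(n)
    W,v,u=bp(d,c,np.ones(d.shape,bool))
    # noise on table
    s=(abs(W[:,0]-.4)<.03)&(abs(W[:,1]+.13)<.02);print(n,"table",W[s,2].mean(),W[s,2].std())
    hsv=cv2.cvtColor(p,cv2.COLOR_BGR2HSV)[v,u].astype(int)
    # table = green; plate= nongreen near
    near=(abs(W[:,0]-.51)<.14)&(abs(W[:,1]+.267)<.12)
    ng=~((hsv[:,0]>65)&(hsv[:,0]<90)&(hsv[:,1]>90))
    m=near&ng
    im=np.zeros(d.shape,np.uint8);im[v[m],u[m]]=255
    nl,lab,st,ce=cv2.connectedComponentsWithStats(im)
    k=1+np.argmax(st[1:,4]);mm=lab==k
    cv2.imwrite(f"pics/m_{n}.png",mm*np.uint8(255));
    Q,vv,uu=bp(d,c,mm)
    hq=cv2.cvtColor(p,cv2.COLOR_BGR2HSV)[vv,uu].astype(int)
    # intersect rays with z=.006 instead
    K=c['intrinsics'];cam=-c['R'].T@c['t']
    ray=np.c_[(uu-K[0,2])/K[0,0],(vv-K[1,2])/K[1,1],np.ones(len(uu))]@c['R']
    X=cam+ray*((.006-cam[2])/ray[:,2])[:,None]
    low=Q[:,2]<.02
    r=cv2.minAreaRect(X[low,:2].astype(np.float32)*1000);print("plate rect mm",r)
    hi=Q[:,2]>.042;print("handle",hi.sum(),Q[hi].mean(0), cv2.minAreaRect(Q[hi,:2].astype(np.float32)*1000))
    # box
    nb=(abs(W[:,0]-.53)<.16)&(abs(W[:,1]-.02)<.13)
    t=nb&(W[:,2]>.06)&(W[:,2]<.085);r=cv2.minAreaRect(W[t,:2].astype(np.float32)*1000);print("box",r,np.median(W[t,2]))
    for t_ in [0.055]:
        cc=proj([.51,-.267,.0],c)[0].astype(int);b=proj([.53,.018,.05],c)[0].astype(int)
        f=lambda q:cv2.resize(p[max(q[1]-60,0):q[1]+60,q[0]-60:q[0]+60],(400,400),interpolation=2)
        cv2.imwrite(f"pics/crop_{n}.png",np.hstack([f(cc),f(b)]))
E
```

```text
scene table 0.0005274995491006652 0.001520630210537658
plate rect mm ((503.07489013671875, -264.65777587890625), (114.85426330566406, 154.8249969482422), 76.81660461425781)
handle 352 [ 0.52382145 -0.27153398  0.05411634] ((522.9011840820312, -269.28399658203125), (80.60222625732422, 15.248035430908203), 76.39103698730469)
box ((529.4505615234375, 22.221473693847656), (157.80393981933594, 191.30728149414062), 84.03984069824219) 0.07164275709006375
top table -0.0008257941651191224 0.0022926202373058585
plate rect mm ((503.3433532714844, -265.40228271484375), (114.44278717041016, 153.76788330078125), 76.95755767822266)
handle 250 [ 0.52307326 -0.26992955  0.05397887] ((523.9052124023438, -270.09222412109375), (79.24260711669922, 14.672001838684082), 76.56056213378906)
box ((531.4390258789062, 20.45946502685547), (154.7826385498047, 190.86871337890625), 83.90718078613281) 0.07181286129462411
```

```bash
python3 -c "
import cv2,numpy as np
a=cv2.imread('pics/crop_scene.png');b=cv2.imread('pics/crop_top.png')
cv2.imwrite('pics/crops.png',cv2.resize(np.vstack([a,b]),(600,600)))
"
```

```text
(no output)
```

View pics/crops.png

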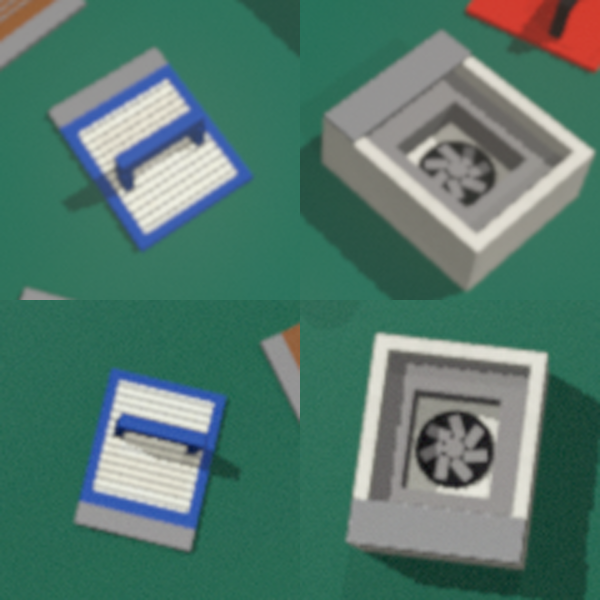

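The close crop confirms it: blue frame, pale slats, bare strip toward the robot, with the white box open and steel lip on the robot side. Sizes agree (plate 154×114 by pixel edges, box 191×155). Next I work out the moves.

```bash
cat >> h.py <<'E'
PC=np.array([.5033,-.265,0]);PY=np.radians(-13.1)
BC=np.array([.5305,.0213,0]);BY=np.radians(-6.0)
def Rt(yaw,s=1,tilt=0):
    # plate frame, tilt = handle side up
    P=R.from_euler('z',yaw).as_matrix()@R.from_euler('y',-tilt,degrees=True).as_matrix()
    x=s*P[:,0];y=-P[:,2];return np.c_[x,y,np.cross(x,y)]
def cur():
    o=ctrl.get_obs();q=o['eef_rot'];return o,R.from_quat([q[1],q[2],q[3],q[0]]).as_matrix()
def plan(pos,Rg):
    o,Rc=cur()
    rv=R.from_matrix(Rc.T@Rg).as_rotvec(degrees=True)/6
    d=np.array(pos)-o['eef_pos']
    print('turn',rv.round(3),'shift after turn',(Rg.T@d/.03).round(3),'shift now axes',(Rc.T@d/.03).round(3))
E
python3 - <<'E'
from h import *
o,Rc=cur();print(Rc.round(3))
Px=np.array([np.cos(PY),np.sin(PY),0])
for s in (1,-1):
    g=PC+.0205*Px; plan([g[0],g[1],.15],Rt(PY,s))
E
```

```text
[[ 0.417 -0.    -0.909]
 [ 0.909 -0.     0.417]
 [-0.    -1.     0.   ]]
turn [ 1.0000e-03  1.3079e+01 -2.0000e-03] shift after turn [ 15.197   2.705 -23.58 ] shift now axes [-20.066   2.709 -19.603]
turn [-2.0000e-03 -1.6921e+01 -1.0000e-03] shift after turn [-15.197   2.705  23.58 ] shift now axes [-20.066   2.709 -19.603]
```

Request:
step_arm(commands=[[0,1,0,0,0,0,0.6],[0,1,0,0,0,0,0.6],[0,1,0,0,0,0,0.6],[0,1,0,0,0,0,0.6],[0,1,0,0,0,0,0.6],[0,1,0,0,0,0,0.6],[0,1,0,0,0,0,0.6],[0,1,0,0,0,0,0.6],[0,1,0,0,0,0,0.6],[0,1,0,0,0,0,0.6]])

```text
time_s: 1.4
eef_pos: [0.2396, 0.5227, 0.2313]
eef_rot: [-0.706, 0.706, 0.032, -0.032]
wrist_force: [-0.5, 0.4, -0.2]
opening: 0.599
```

Request:
step_arm(commands=[[0,1,0,0,0,0,0.6],[0,1,0,0,0,0,0.6],[0,1,0,0,0,0,0.6],[0,0.08,0,0.6,0,-0.9,0.6],[0,0,0,0.6,0,-1,0.6],[0,0,0,0.6,0,-1,0.6],[0,0,0,0.6,0,-1,0.6],[0,0,0,0.6,0,-1,0.6],[0,0,0,0.6,0,-1,0.6],[0,0,0,0.6,0,-1,0.6]])

```text
time_s: 2.4
eef_pos: [0.3158, 0.2914, 0.2315]
eef_rot: [0.703, -0.702, 0.08, -0.081]
wrist_force: [0.7, 0.3, 0.7]
opening: 0.599
```

Request:
step_arm(commands=[[0,0,0,0.6,0,-1,0.6],[0,0,0,0.6,0,-1,0.6],[0,0,0,0.6,0,-1,0.6],[0,0,0,0.6,0,-1,0.6],[0,0,0,0.6,0,-1,0.6],[0,0,0,0.6,0,-1,0.6],[0,0,0,0.6,0,-1,0.6],[0,0,0,0.6,0,-1,0.6],[0,0,0,0.6,0,-1,0.6],[0,0,0,0.6,0,-1,0.6]])

```text
time_s: 3.4
eef_pos: [0.4232, -0.0419, 0.2316]
eef_rot: [-0.702, 0.703, -0.08, 0.081]
wrist_force: [1.3, -0.9, -0.0]
opening: 0.599
```

Run:
```python
from h import *
Px=np.array([np.cos(PY),np.sin(PY),0]);g=PC+.0205*Px
print(ctrl.get_obs()['q'],ctrl.get_obs()['time_s']);plan([g[0],g[1],.10],Rt(PY))
```

```text
[-3.79388578e-01 -1.73239442e-01  1.96165115e+00  9.93071677e-05
  1.35233891e+00 -1.50390567e-01] 3.4
turn [ 0.    -0.004  0.008] shift after turn [ 4.969  4.386 -6.638] shift now axes [ 4.968  4.39  -6.636]
```

Request:
step_arm(commands=[[0,0,0,0.7,0.2,-1,0.6],[0,0,0,0.7,0.6,-1,0.6],[0,0,0,0.7,0.6,-1,0.6],[0,0,0,0.7,0.6,-1,0.6],[0,0,0,0.7,0.6,-0.9,0.6],[0,0,0,0.7,0.6,-0.7,0.6],[0,0,0,0.3,0.3,-0.3,0.6],[0,0,0,0,0,0,0.6]])

```text
time_s: 4.2
eef_pos: [0.5138, -0.2443, 0.1245]
eef_rot: [0.703, -0.702, 0.082, -0.08]
wrist_force: [-0.1, -0.4, 0.4]
opening: 0.599
```

Run:
```python
from h import *
Px=np.array([np.cos(PY),np.sin(PY),0]);g=PC+.0205*Px
plan([g[0],g[1],.029],Rt(PY))
p,d=ctrl.camera("wrist");c=ctrl.get_calibration("wrist");cv2.imwrite("pics/w1.png",p)
W,v,u=bp(d,c,np.ones(d.shape,bool))
hi=(W[:,2]>.045)&(W[:,2]<.065)&(abs(W[:,0]-g[0])<.06)&(abs(W[:,1]-g[1])<.07)
print(hi.sum(),W[hi].mean(0),cv2.minAreaRect(W[hi,:2].astype(np.float32)*1000),g)
```

```text
turn [-0.008 -0.017 -0.023] shift after turn [ 0.497  3.184 -0.75 ] shift now axes [ 0.506  3.182 -0.752]
2162 [ 0.52366237 -0.26475228  0.05600156] ((522.97705078125, -268.52191162109375), (80.2463607788086, 14.057159423828125), 76.6926498413086) [ 0.52326651 -0.26964635  0.        ]
```

View pics/w1.png

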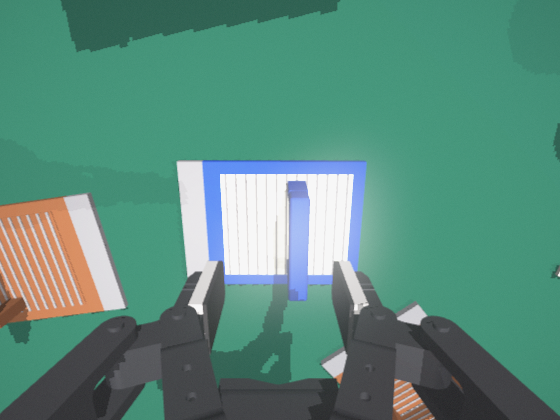

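Wrist view: bar at (298,240) between the fingers, bare strip on the left (193,220); the wrist fit (0.523, -0.2685) agrees with the other cameras.

Request:
step_arm(commands=[[0,0,0,0.25,0.4,-0.35,0.6],[0,0,0,0.25,0.4,-0.35,0.6],[0,0,0,0,0.7,0,0.6],[0,0,0,0,0.7,0,0.6],[0,0,0,0,0.6,0,0.6],[0,0,0,0,0.3,0,0.6],[0,0,0,0,0,0,0.6]])

```text
time_s: 4.95
eef_pos: [0.5235, -0.266, 0.0329]
eef_rot: [0.703, -0.702, 0.081, -0.08]
wrist_force: [-0.2, 0.0, -0.1]
opening: 0.6
```

Run:
```python
from h import *
Px=np.array([np.cos(PY),np.sin(PY),0]);g=PC+.0205*Px
plan([g[0],g[1],.028],Rt(PY));print(ctrl.get_obs()['wrist_force'])
```

```text
turn [-0.008  0.006 -0.016] shift after turn [ 0.021  0.162 -0.119] shift now axes [ 0.021  0.162 -0.119]
[-0.23583851  0.04946261 -0.11018757]
```

Request:
step_arm(commands=[[0,0,0,0.02,0.16,-0.1,0.6],[0,0,0,0,0,0,0.3],[0,0,0,0,0,0,0],[0,0,0,0,0,0,0],[0,0,0,0,0,0,0],[0,0,0,0,0,0,0],[0,0,0,0,0,0,0]])

```text
time_s: 5.65
eef_pos: [0.5244, -0.2707, 0.0294]
eef_rot: [-0.702, 0.703, -0.08, 0.081]
wrist_force: [-1.0, 1.5, 6.3]
opening: 0.153
```

Request:
step_arm(commands=[[0,0,0,0,-0.2,0,0],[0,0,0,0,-0.4,0,0],[0,0,0,0,-0.8,0,0],[0,0,0,0,-1,0,0],[0,0,0,0,-1,0,0],[0,0,0,0,-1,0,0],[0,0,0,0,-0.6,0,0],[0,0,0,0,0,0,0]])

```text
time_s: 6.45
eef_pos: [0.5256, -0.2714, 0.1824]
eef_rot: [-0.701, 0.704, -0.079, 0.083]
wrist_force: [0.4, -0.1, -3.3]
opening: 0.15
```

Run:
```python
from h import *
p,d=ctrl.camera("wrist");cv2.imwrite("pics/w2.png",p)
o=ctrl.get_obs();print(o['eef_pos'],o['opening'])
p,d=ctrl.camera("scene");cv2.imwrite("pics/s2.png",p)
```

```text
[ 0.52465256 -0.27066312  0.1800548 ] 0.1516329316535023
```

View pics/w2.png

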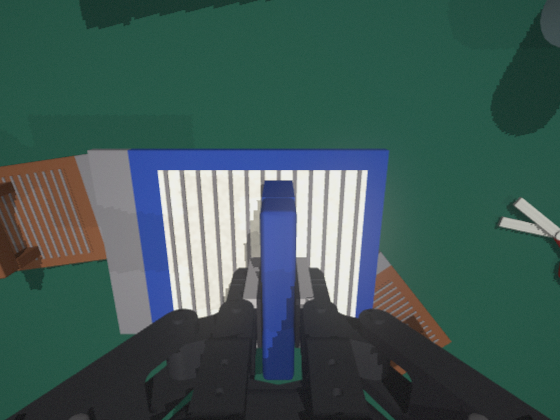

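View pics/s2.png

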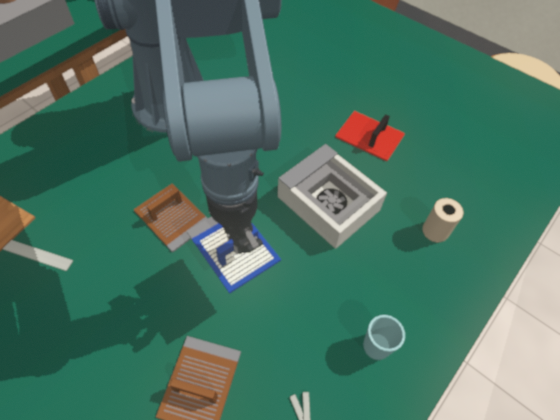

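Held and lifted (bar at 278,280 between pads; weight about 3 N). Measure plate in the tool frame.

```bash
cat >> h.py <<'E'
def plate_in_tool(tag=None):
    o,Rc=cur();p,d=ctrl.camera("wrist");c=ctrl.get_calibration("wrist")
    if tag: cv2.imwrite(f"pics/{tag}.png",p)
    W,v,u=bp(d,c,np.ones(d.shape,bool))
    T=(W-o['eef_pos'])@Rc   # tool coords
    hs=cv2.cvtColor(p,cv2.COLOR_BGR2HSV)[v,u].astype(int)
    m=(abs(T[:,1]-.022)<.012)&(abs(T[:,0])<.13)&(abs(T[:,2])<.1)
    A=T[m];
    for _ in range(3):
        co,*_r=np.linalg.lstsq(np.c_[A[:,0],A[:,2],np.ones(len(A))],A[:,1],rcond=None)
        r=A[:,1]-np.c_[A[:,0],A[:,2],np.ones(len(A))]@co;A=A[abs(r)<.004]
    print('plane y=',co.round(4),len(A),'slope deg',np.degrees(np.arctan(co[:2])).round(2))
    print('x range',np.percentile(A[:,0],[.3,99.7]).round(4),'z range',np.percentile(A[:,2],[.3,99.7]).round(4))
    s=A[:,2]<np.median(A[:,2])
    for lo in np.arange(-.06,.06,.02):
        k=(A[:,2]>lo)&(A[:,2]<lo+.02)
        if k.sum()>50: print(round(lo,2),k.sum(),A[k,0].min().round(4),A[k,0].max().round(4))
E
python3 - <<'E'
from h import *
plate_in_tool()
E
```

```text
plane y= [-0.0013  0.0021  0.0244] 38462 slope deg [-0.08  0.12]
x range [-0.0948  0.0545] z range [-0.05    0.0559]
-0.06 703 -0.0957 0.0472
-0.04 4326 -0.0957 0.0549
-0.02 6228 -0.0953 0.0551
0.0 8235 -0.0955 0.0553
0.02 9323 -0.0954 0.0554
0.04 9647 -0.0955 0.0551
```

```bash
cat >> h.py <<'E'
TT=np.array([-.0953,.0297,.001])
Bm=R.from_euler('z',BY).as_matrix()
def goal(xe,ze,tilt,ye=0):
    Rg=Rt(BY,1,tilt);w=BC+Bm@np.array([xe,ye,ze])/1000
    return w-Rg@TT,Rg
def where():
    o,Rc=cur();w=o['eef_pos']+Rc@TT
    px=Bm.T@Rc[:,0];print('tongue in box mm',((Bm.T@(w-BC))*1000).round(1),'tilt',np.degrees(np.arcsin(px[2])).round(2),'yaw err',np.degrees(np.arctan2(px[1],px[0])).round(2),'roll',np.degrees(Rc[2,2]).round(2),'F',o['wrist_force'].round(1),'t',o['time_s'],'op',o['opening'].round(3))
E
python3 - <<'E'
from h import *
where();plan(*goal(-43,110,15))
E
```

```text
Traceback (most recent call last):
  File "h.py", line 47, in where
    px=Bm.T@Rc[:,0];print('tongue in box mm',((Bm.T@(w-BC))*1000).round(1),'tilt',np.degrees(np.arcsin(px[2])).round(2),'yaw err',np.degrees(np.arctan2(px[1],px[0])).round(2),'roll',np.degrees(Rc[2,2]).round(2),'F',o['wrist_force'].round(1),'t',o['time_s'],'op',o['opening'].round(3))
                                                                                                                                                                                                                                                                      ^^^^^^^^^^^^^^^^^^
AttributeError: 'float' object has no attribute 'round'
```

```bash
sed -i "s/o\['opening'\].round(3)/o['opening']/" h.py
python3 - <<'E'
from h import *
where();plan(*goal(-43,110,15))
E
```

```text
tongue in box mm [ -71.3 -277.3  147.7] tilt -0.11 yaw err -7.1 roll 0.05 F [ 0.4  0.9 -3. ] t 6.6 op 0.1518430680247473
turn [ 0.145 -1.178 -2.514] shift after turn [0.464 0.604 9.636] shift now axes [-0.591  0.473  9.637]
```

Request:
step_arm(commands=[[0,0,0,0,0,0.4,0],[0,0,0,0,0,0.8,0],[0,0,0,-0.1,0,1,0],[0,0,0,-0.1,0,1,0],[0,0,0,-0.1,0,1,0],[0,0,0,-0.1,0,1,0],[0,0,0,-0.1,0,1,0],[0,0,0,-0.1,0,1,0],[0,0,0,0,0,1,0],[0,0,0,0,0,0.8,0]])

```text
time_s: 7.6
eef_pos: [0.5667, -0.0004, 0.1769]
eef_rot: [0.703, -0.702, 0.081, -0.079]
wrist_force: [0.5, 0.0, -4.0]
opening: 0.152
```

Request:
step_arm(commands=[[0,0,0,0,0,0.5,0],[0.03,-0.24,-0.5,0,0,0.1,0],[0.03,-0.24,-0.5,0,0,0,0],[0.03,-0.24,-0.5,0,0,0,0],[0.03,-0.24,-0.5,0,0,0,0],[0.03,-0.24,-0.5,0,0,0,0],[0,0,0,0,0,0,0],[0,0,0,0,0,0,0]])

```text
time_s: 8.4
eef_pos: [0.5712, 0.0144, 0.178]
eef_rot: [-0.695, 0.705, 0.055, 0.128]
wrist_force: [0.2, -0.5, -2.7]
opening: 0.152
```

Run:
```python
from h import *
plate_in_tool("w3")
where();plan(*goal(-43,85,15))
p,d=ctrl.camera("scene");cv2.imwrite("pics/s3.png",p)
```

```text
plane y= [-0.0031  0.0034  0.0232] 38453 slope deg [-0.18  0.2 ]
x range [-0.0937  0.0556] z range [-0.0506  0.0554]
-0.06 768 -0.0944 0.0483
-0.04 4383 -0.0945 0.0562
-0.02 6296 -0.0943 0.0561
0.0 8251 -0.0948 0.0562
0.02 9385 -0.0947 0.0563
0.04 9370 -0.0946 0.0562
tongue in box mm [-42.7  -1.8 125.1] tilt 14.93 yaw err 0.1 roll -0.04 F [ 0.   0.3 -3.3] t 8.45 op 0.1527309755984035
turn [ 0.003  0.015 -0.012] shift after turn [-0.356  1.283  0.056] shift now axes [-0.354  1.284  0.057]
```

View pics/s3.png

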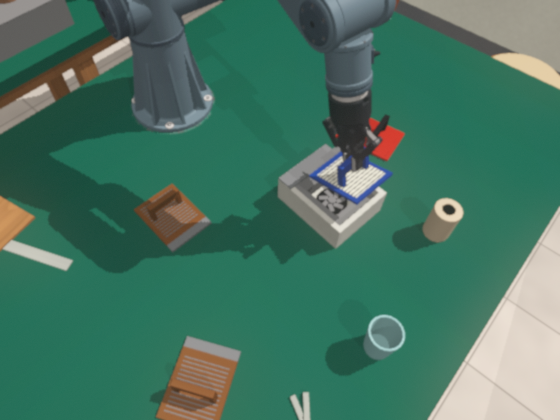

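View pics/w3.png

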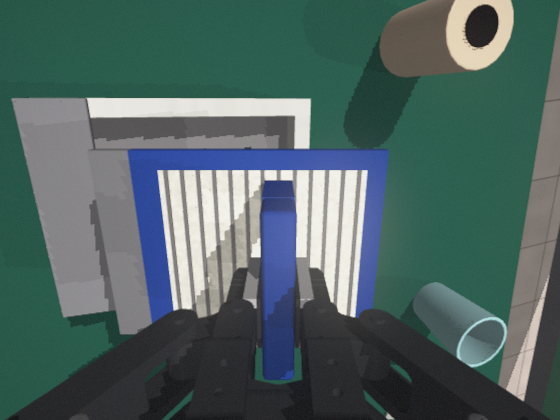

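Run:
```python
from h import *
for n in ["wrist"]:
    p,d=ctrl.camera(n);c=ctrl.get_calibration(n)
    W,v,u=bp(d,c,np.ones(d.shape,bool));B=(W-BC)@Bm*1000
    m=(abs(B[:,2]-71)<9)&(abs(B[:,0])<130)&(abs(B[:,1])<110)
    A=B[m];print(len(A),np.percentile(A[:,0],[.3,99.7]),np.percentile(A[:,1],[.3,99.7]))
    l=A[(A[:,0]<-60)];print('lip z',np.median(l[:,2]),'x',np.percentile(l[:,0],[.5]))
    for y0 in range(-40,90,10):
        k=A[(abs(A[:,1]-y0)<5)]
        if len(k)>20: print(y0,k[:,0].min().round(1),k[k[:,0]<0][:,0].max().round(1),k[:,0].max().round(1))
    for x0 in range(-90,100,20):
        k=A[(abs(A[:,0]-x0)<5)]
        if len(k)>20: print('x',x0,k[:,1].min().round(1),k[:,1].max().round(1))
```

```text
18350 [-94.58133417  94.29471508] [-75.30570688  77.30823797]
lip z 74.60812117372537 x [-94.55810923]
-40 -94.9 -57.9 -57.9
-30 -95.3 -58.1 -58.1
-20 -94.9 -58.0 -58.0
-10 -95.0 -58.1 -58.1
0 -95.1 -57.9 -57.9
10 -94.8 -58.0 -58.0
20 -94.9 -57.9 -57.9
30 -95.0 -57.7 -57.7
40 -95.0 -58.0 94.4
50 -94.7 -54.6 95.4
60 -95.0 -54.3 95.1
70 -94.7 -0.1 95.7
80 -95.2 -0.0 94.9
x -90 -76.8 77.3
x -70 -76.7 77.3
x -50 45.7 76.7
x -30 65.3 76.7
x -10 65.1 76.7
x 10 65.5 76.7
x 30 65.2 76.7
x 50 64.9 76.7
x 70 65.4 76.7
x 90 40.5 76.7
```

Box pose confirmed by the wrist camera to ~0.5 mm. Lower the edge into the mouth.

Run:
```python
from h import *
plan(*goal(-43,75,15));plan(*goal(-43,55,15))
```

```text
turn [ 0.003  0.018 -0.004] shift after turn [-0.459  1.608  0.058] shift now axes [-0.458  1.608  0.059]
turn [ 0.003  0.018 -0.004] shift after turn [-0.631  2.252  0.058] shift now axes [-0.63   2.252  0.06 ]
```

Request:
step_arm(commands=[[0,0,0,-0.06,0.2,0.06,0],[0,0,0,-0.11,0.4,0,0],[0,0,0,-0.11,0.4,0,0],[0,0,0,-0.11,0.4,0,0],[0,0,0,-0.11,0.4,0,0],[0,0,0,-0.08,0.3,0,0],[0,0,0,-0.05,0.15,0,0],[0,0,0,0,0,0,0],[0,0,0,0,0,0,0]])

```text
time_s: 9.45
eef_pos: [0.5716, 0.016, 0.1088]
eef_rot: [-0.695, 0.705, 0.057, 0.128]
wrist_force: [-0.2, 0.2, -2.9]
opening: 0.152
```

Run:
```python
from h import *
where();plan(*goal(-75,54,15))
p,d=ctrl.camera("scene");c=ctrl.get_calibration("scene");u,v=proj(BC+[0,0,.08],c)[0].astype(int)
cv2.imwrite("pics/s4.png",cv2.resize(p[v-90:v+90,u-110:u+110],(770,630)[:2] if 0 else (733,600),interpolation=2))
```

```text
tongue in box mm [-42.9  -0.2  55.3] tilt 15.06 yaw err 0.14 roll -0.05 F [-0.2  0.2 -2.9] t 9.45 op 0.15171636229063862
turn [0.003 0.023 0.01 ] shift after turn [-1.044 -0.231 -0.002] shift now axes [-1.044 -0.232  0.   ]
```

View pics/s4.png

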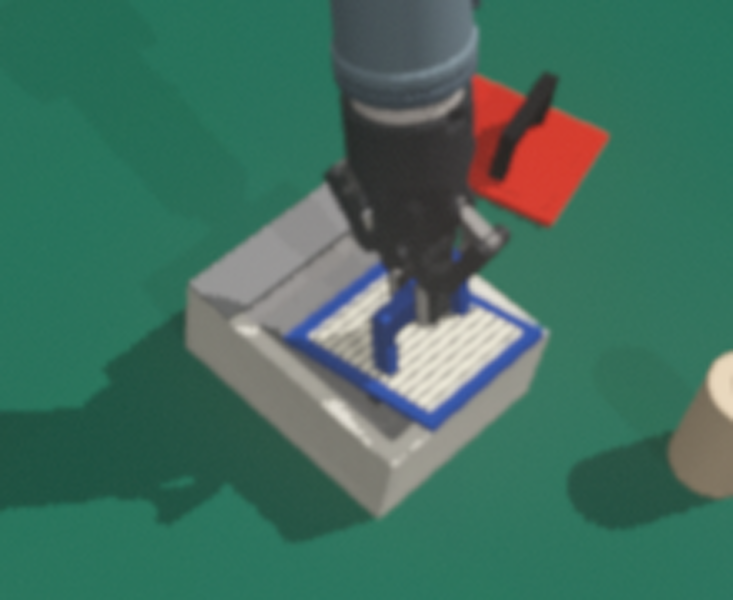

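Bare strip is down in the mouth just before the lip (around 280,320 in crop). Slide under.

Request:
step_arm(commands=[[0,0,0,-0.1,-0.02,0,0],[0,0,0,-0.2,-0.05,0,0],[0,0,0,-0.2,-0.05,0,0],[0,0,0,-0.2,-0.05,0,0],[0,0,0,-0.2,-0.04,0,0],[0,0,0,-0.14,-0.02,0,0],[0,0,0,0,0,0,0],[0,0,0,0,0,0,0]])

```text
time_s: 10.3
eef_pos: [0.5396, 0.0193, 0.1071]
eef_rot: [-0.695, 0.705, 0.057, 0.128]
wrist_force: [0.0, 0.9, -4.1]
opening: 0.151
```

Run:
```python
from h import *
where()
for t in (15,10,5,0): print(t);plan(*goal(-75,52,t))
plate_in_tool("w5")
```

```text
tongue in box mm [-75.1  -0.2  53.7] tilt 15.05 yaw err 0.14 roll -0.05 F [ 0.   0.9 -4.1] t 10.3 op 0.15080411820437137
15
turn [0.003 0.022 0.008] shift after turn [-0.011  0.059  0.001] shift now axes [-0.011  0.059  0.001]
10
turn [0.004 0.022 0.841] shift after turn [0.092 0.333 0.001] shift now axes [0.063 0.34  0.001]
5
turn [0.005 0.022 1.674] shift after turn [0.219 0.597 0.001] shift now axes [0.112 0.626 0.001]
0
turn [0.006 0.021 2.508] shift after turn [0.369 0.848 0.001] shift now axes [0.136 0.915 0.001]
plane y= [0.0086 0.0041 0.0232] 27006 slope deg [0.49 0.24]
x range [-0.0711  0.0552] z range [-0.0401  0.0776]
-0.04 2091 -0.072 0.0557
-0.02 3839 -0.0719 0.0558
0.0 5834 -0.0716 0.0556
0.02 6876 -0.0725 0.056
0.04 7130 -0.0728 0.0557
```

View pics/w5.png

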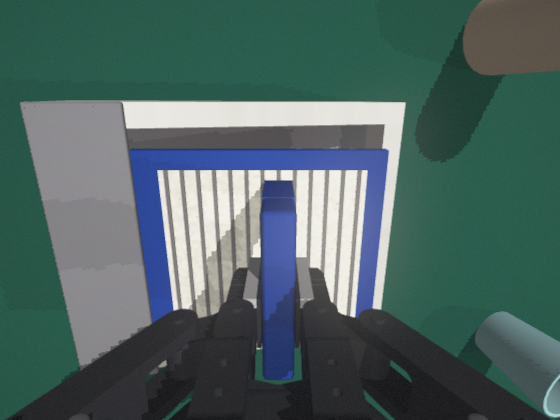

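The bare strip is now hidden under the lip (lip edge at column ~125, plate inside the recess). Lower the handle side.

Request:
step_arm(commands=[[0,0,0.1,0.01,0.04,0,0],[0,0,0.2,0.02,0.08,0,0],[0,0,0.2,0.02,0.08,0,0],[0,0,0.2,0.02,0.08,0,0],[0,0,0.2,0.02,0.08,0,0],[0,0,0.2,0.02,0.08,0,0],[0,0,0.2,0.02,0.08,0,0],[0,0,0.2,0.02,0.07,0,0],[0,0,0,0,0,0,0],[0,0,0,0,0,0,0]])

```text
time_s: 11.35
eef_pos: [0.5473, 0.0186, 0.0903]
eef_rot: [-0.703, 0.707, 0.001, 0.073]
wrist_force: [0.4, 0.9, -2.9]
opening: 0.153
```

Run:
```python
from h import *
where()
for t in (5,2,0): print(t);plan(*goal(-75,52,t))
```

```text
tongue in box mm [-74.7  -0.2  50.8] tilt 6.0 yaw err 0.14 roll -0.05 F [ 0.4  0.9 -2.9] t 11.35 op 0.15288960215516267
5
turn [0.006 0.023 0.167] shift after turn [ 0.012  0.015 -0.002] shift now axes [ 0.012  0.015 -0.002]
2
turn [0.006 0.023 0.667] shift after turn [ 0.069  0.179 -0.002] shift now axes [ 0.057  0.184 -0.002]
0
turn [0.007 0.023 1.   ] shift after turn [ 0.112  0.287 -0.002] shift now axes [ 0.081  0.297 -0.002]
```

Request:
step_arm(commands=[[0,0,0.1,0.01,0.02,0,0],[0,0,0.15,0.015,0.04,0,0],[0,0,0.15,0.015,0.04,0,0],[0,0,0.15,0.015,0.05,0,0],[0,0,0.15,0.015,0.05,0,0],[0,0,0.15,0.015,0.05,0,0],[0,0,0.15,0.02,0.05,0,0],[0,0,0,0,0,0,0],[0,0,0,0,0,0,0]])

```text
time_s: 12.25
eef_pos: [0.5509, 0.0182, 0.0815]
eef_rot: [-0.706, 0.706, -0.036, 0.036]
wrist_force: [-0.1, 0.0, -3.6]
opening: 0.152
```

Run:
```python
from h import *
where();plan(*goal(-75,50,0))
```

```text
tongue in box mm [-74.7  -0.2  51.8] tilt 0.0 yaw err 0.13 roll -0.05 F [-0.1  0.  -3.6] t 12.25 op 0.15159780597812345
turn [0.008 0.022 0.001] shift after turn [-0.01   0.061 -0.001] shift now axes [-0.01   0.061 -0.001]
```

Still hanging free, level. Lower in sub-millimetre rows until contact.

Request:
step_arm(commands=[[0,0,0,0,0.02,0,0],[0,0,0,0,0.02,0,0],[0,0,0,0,0,0,0],[0,0,0,0,0,0,0]])

```text
time_s: 12.65
eef_pos: [0.5508, 0.0182, 0.0806]
eef_rot: [-0.706, 0.706, -0.036, 0.036]
wrist_force: [0.0, 0.2, -3.0]
opening: 0.149
```

Request:
step_arm(commands=[[0,0,0,0,0.02,0,0],[0,0,0,0,0,0,0],[0,0,0,0,0,0,0]])

```text
time_s: 12.95
eef_pos: [0.5508, 0.0182, 0.0799]
eef_rot: [-0.706, 0.706, -0.036, 0.036]
wrist_force: [0.7, -1.0, -2.8]
opening: 0.149
```

Request:
step_arm(commands=[[0,0,0,0,0.02,0,0],[0,0,0,0,0,0,0],[0,0,0,0,0,0,0]])

```text
time_s: 13.25
eef_pos: [0.551, 0.0182, 0.0794]
eef_rot: [-0.706, 0.706, -0.036, 0.036]
wrist_force: [0.5, 0.6, -2.3]
opening: 0.154
```

Request:
step_arm(commands=[[0,0,0,0,0.02,0,0],[0,0,0,0,0,0,0],[0,0,0,0,0,0,0]])

```text
time_s: 13.55
eef_pos: [0.551, 0.0182, 0.0794]
eef_rot: [-0.706, 0.707, -0.036, 0.036]
wrist_force: [-3.1, -0.7, 5.9]
opening: 0.153
```

Contact at exactly the expected height (0.0794 = ledge 50 mm + 29.4). Release.

Request:
step_arm(commands=[[0,0,0,0,-0.01,0,0],[0,0,0,0,0,0,0.2],[0,0,0,0,0,0,0.25],[0,0,0,0,0,0,0.35],[0,0,0,0,0,0,0.45],[0,0,0,0,0,0,0.45],[0,0,0,0,0,0,0.45]])

```text
time_s: 14.25
eef_pos: [0.5509, 0.0182, 0.079]
eef_rot: [-0.706, 0.706, -0.036, 0.036]
wrist_force: [0.9, -0.0, 0.1]
opening: 0.449
```

Request:
step_arm(commands=[[0,0,0,0,-0.2,0,0.45],[0,0,0,0,-0.4,0,0.45],[0,0,0,0,-0.6,0,0.45],[0,0,0,0,-1,0,0.45],[0,0,0,0,-1,0,0.45],[0,0,0,0,-1,0,0.45],[0,0,0,0,-0.5,0,0.45],[0,0,0,0,0,0,0.45]])

```text
time_s: 15.05
eef_pos: [0.5525, 0.018, 0.2232]
eef_rot: [-0.706, 0.707, -0.034, 0.038]
wrist_force: [0.3, -0.5, -0.0]
opening: 0.449
```

Run:
```python
from h import *
o=ctrl.get_obs();print(o['eef_pos'],o['wrist_force'],o['opening'])
p,d=ctrl.camera("wrist");c=ctrl.get_calibration("wrist");cv2.imwrite("pics/w6.png",p)
W,v,u=bp(d,c,np.ones(d.shape,bool));B=(W-BC)@Bm*1000
m=(abs(B[:,2]-56)<6)&(B[:,0]>-60)&(B[:,0]<83)&(abs(B[:,1])<64)
A=B[m];co=np.linalg.lstsq(np.c_[A[:,:2],np.ones(len(A))],A[:,2],rcond=None)[0];print('plate top plane',co,np.percentile(A[:,0],[1,99]),np.percentile(A[:,1],[1,99]))
hs=cv2.cvtColor(p,cv2.COLOR_BGR2HSV)[v,u].astype(int)
bl=(hs[:,0]>105)&(hs[:,0]<130)&(hs[:,1]>150)&(B[:,2]<66)&(B[:,2]>40)
print('blue frame x,y',np.percentile(B[bl,0],[.2,99.8]),np.percentile(B[bl,1],[.2,99.8]))
h=(abs(B[:,2]-105)<6)&(abs(B[:,0]-20)<20)&(abs(B[:,1])<60);print('handle',B[h].mean(0),cv2.minAreaRect(B[h,:2].astype(np.float32)))
p,d=ctrl.camera("scene");c=ctrl.get_calibration("scene");u,v=proj(BC+[0,0,.08],c)[0].astype(int)
cv2.imwrite("pics/s6.png",cv2.resize(p[v-90:v+90,u-110:u+110],(733,600),interpolation=2))
```

```text
[0.55251706 0.01804676 0.22322104] [ 0.27449553 -0.52229634 -0.01112598] 0.4486667694504273
plate top plane [-5.87026282e-04 -1.90055097e-04  5.38958121e+01] [-58.77352274  80.98320295] [-54.43941764  54.16741427]
blue frame x,y [-54.69277226  73.40856131] [-55.25296021  54.29483657]
handle [ 19.49162186   2.10312484 103.14406696] ((19.369768142700195, 0.10756683349609375), (13.767014503479004, 79.21123504638672), 0.1970459371805191)
```

View pics/s6.png

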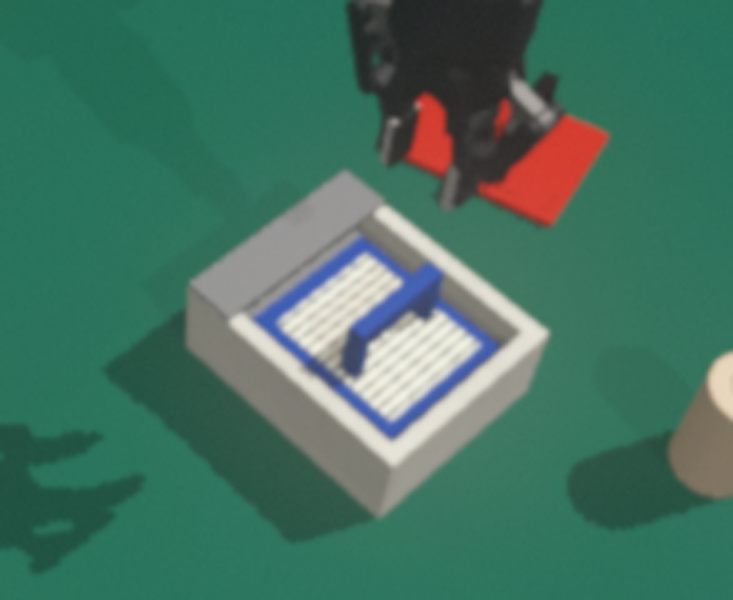

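View pics/w6.png

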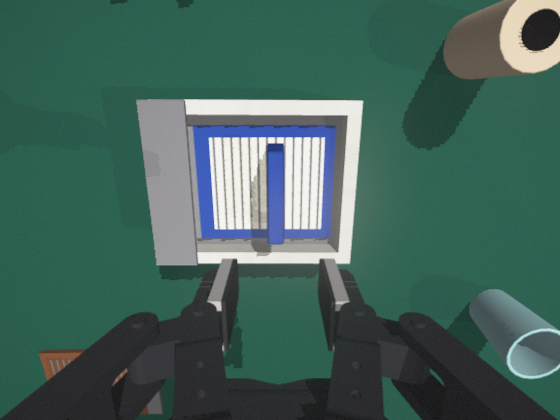

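Flat in the recess, centred (handle at box x 19.4, y 0.1; plane tilt < 0.05°), tongue about 20 mm under the lip. The gripper is clear and empty, so I hand in.

```bash
python3 -c "
from bench import ctrl
print(ctrl.hand_in())"
```

```text
the job is handed in; nothing more can be done
None
```

The blue filter plate is back in the white dust box and lying flat in the recess, and the job was handed in after about 15 s of the 43 s allowed.

**What I did:** I picked the plate up by its handle and tilted it 15°. I set the bare edge into the box's mouth and slid it about 20 mm under the steel lip. Then I lowered the handle side step by step until it touched the ledge (about 6 N), released it and drew the gripper back about 14 cm above the box.

**Last checks:**
- **Flatness:** the plate's top surface is tilted less than 0.05°.
- **Position:** the handle is at x 19.4 mm, y 0.1 mm in the box frame, against an ideal 20 and 0. From that, the hooked edge is about 20 mm under the lip.
- **Gripper and other things:** the wrist force read about zero after release. I did not touch the red cover plate or the brown look-alikes.

**One mismatch:** the wrist camera's depth put the plate's surface about 2 mm lower than nominal (54 mm against 56 mm). That is within the camera's calibration error, and the arm's own contact height matched the 50 mm ledge.

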